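# Slide a mounted print under the hold-down springs

## Robot

A 6-joint arm with a two-finger parallel gripper is mounted at the origin on the work surface. World frame = base frame: x ahead of the robot, y to its left, z up, the work surface at z = 0. Lengths are in m, angles in rad, forces in N, time in s.
With the tool pointing down it reaches from about 0.35 to 0.875 m from the base axis. Payload 15.5 kg.
Tool frame: the origin (TCP) lies on the centre line of the jaws, within the pads' length; the fingertips stand 8 mm ahead of it and the grasp point (between the pads) lies 11 mm behind it; y points along the fingers, x is the direction in which the jaws open and shut, and the axes are right-handed (so a half turn about y gives the same grasp; the last joint's range is limited). The gripper opens to 85 mm and grips with 20 to 120 N. Pads are 22 mm wide; open, the fingers measure 114 mm over their backs; the gripper's body (76 mm by 85 mm) begins 54 mm behind the grasp point. The pads swing forward as they close: fully open they stand 13 mm farther back than shut.
Start: joints at [1.113, 0.494, 1.345, -0, 1.302, -0.096], TCP at [0.222, 0.584, 0.239] pointing down, gripper open.
Joint ranges: [-2.91, 2.91], [-0.82, 2.16], [0.22, 2.67], [-1.22, 4.37], [0.12, 2.79], [-3.08, 3.08]. Speed limits (rad/s): [1.89, 1.89, 2.57, 3.01, 3.01, 3.01].

## Interface

Orientations are given as [roll, pitch, yaw] about the fixed x, y, z axes, in that order (R = Rz(yaw) Ry(pitch) Rx(roll)).
In Python, from station import env gives the robot as it stands.
- The arm moves only by the tool apply_moves, never from a script. Its argument "motion" is one flat list of numbers, 7 for each row, row after row: the turn, a rotation vector about the tool's x, y, z normalised to -1 to 1, where 1 is 2 pi rad, then the shift along the tool's x, y, z normalised to -1 to 1, where 1 is 300 mm, then the opening in per cent of the stroke, from 0 (shut) to 100 (fully open). A call has 1 to 12 rows; each row is the pose to reach, as a shift and turn from the pose commanded when the call began, along the tool's axes at that moment, turning the shorter way round; what a row does not reach only later rows make up. A row lasts 1/12 s, in which the tool goes at most 41.7 mm and 7.16 degrees, less where a joint would pass 70% of its speed; a pose out of reach is approached as far as the arm can. A call with a number of a shift or a turn outside -1 to 1 is refused whole. A call with a gripper value outside its range is refused whole. The fingers move at their own pace and stop on an object; the grip force is fixed at half the most. Time passes only in rows, so rows that repeat a pose let the fingers close. It gives the time, the measured TCP pose, the force and the opening at its end, in the units of the state.
- env.sense(): the state, without advancing time (a new reading comes with each control period).
- env.camera(name): name is "side" or "top"; returns a dict with "frame" (420x560x3 uint8, red, green, blue), "vertical_fov" (degrees; the focal length in pixels is half the picture's height over the tangent of half this angle, whatever the lens; pixels are square), "cx", "cy" (the principal point, pixels), "world_from_camera" (4x4, takes a point from camera to world coordinates). Camera axes: x right, y down, z forward; pixel columns grow to the right and rows downward; lengths in m; the calibration is good to about 2 mm. A picture is of the moment at which its call begins. There is no depth.
- env.hand_in(): hands the job in, once; it reports no verdict.
Trained networks look in a picture, given as the dict that the camera call returned (one of the last four; its "shot" number tells which), for a name from the list of things; names that differ only in an ending like _2 or _b are one class to them, and where a whole thing is asked for, a point or a joint stands for the part that bears it (a point fixed in the world has none). Each returns a list of dicts, best first, with "confidence" (0 to 1); they miss things now and then, are a little off and sometimes report something else, mostly with a low value. They report only what shows in the picture. A call takes as long as a camera call. They do not tell look-alikes from the thing itself.
- env.spot_in(picture, query): "at" ([x, y, z] in m, in world coordinates, good to about 4 mm: the middle of the surface that is visible of it).
- env.masks_of(picture, query): "mask" (420x560 bool, what is visible of it).
The state is a dict: "time": time; "joint_positions": joint angles; "qvel": joint speeds; "joint_efforts": joint torques, N m; "ee_pos": TCP position; "orientation": TCP orientation; "force": force on the tool from outside, world axes, zero at the start; "ft_torque": the same for the moment, N m; "gripper_width": finger opening in m.
Only numpy, scipy, OpenCV 4.12 (cv2) and the standard library are available. Lean on these libraries where they do the work, as an engineer would, in place of code of your own. Each camera call takes 0.05 s, during which the arm holds its last target. There are 200 camera calls.

## Task

With the fingertips, press the white mounted print down hard on its sprung bed, and keep it pressed while you slide it away from the robot, under the blue cross bar and the two brass leaf springs, until its wooden batten comes up against the bar. Then let go, so that it stays clamped there. Do not grip or lift the print, and leave the other things on the table where they are.

Things in the scene. Friction and masses are not known exactly. Their poses are not given: they have to be found in the camera images.
- clamp: Hold-down clamp, fixed to the table: grey base plate 250 x 150 x 8 mm. Origin: centre of its underside, on the table. Its +x is the direction in which the mount slides (away from the robot), +z up. Two aluminium guide rails run along x, inner faces at y = +-47, tops at z = 30 mm. The blue cross bar bridges the channel.
- bar_edge (a point): Middle of the lower near edge of the clamp's blue cross bar (clamp x = 45, y = 0, z = 30 mm). The bar spans clamp x = 45 to 59, z = 30 (underside) to 44, the whole width, on posts at y = +-66.
- leaf_tips (a point): Point midway between the tips of the two brass leaf springs (clamp x = 98.5, y = 0, z = 21 mm when free). They are hinged on the far side of the bar at y = +-27.5 and slope down away from it into slots of the bed; what slides under lifts them against about 2 N each.
- bed (a joint): Black sprung bed in the channel, 92 wide, clamp x = -120 to 115. Moves straight down only: 0 = up (top 26 mm above the table), 0.008 (m) = bottomed. Gives from about 4.5 N on the print, bottoms at about 10 N; 10 to 20 N is right, 40 N is rough. While up, the print stands 4 mm too high to go under the bar; from 0.004 on it clears. It springs up when let go, holding the print up against the bar.
- leaf_left (a joint): Left (+y) brass leaf spring, lift angle in rad: 0 = down and free, about 0.2 when the mount is under it.
- leaf_right (a joint): Right (-y) brass leaf spring, lift angle in rad: 0 = down and free, about 0.2 when the mount is under it.
- mount: White mounted print, loose on the bed: stiff board 120 (x) x 90 (y) x 8 mm, about 160 g. Origin: centre of its underside; +x along the clamp's +x. A wooden batten is fixed across its top: x = -10 to 0, 80 long in y, z = 8 to 20. Behind it (x = -60 to -10) the bare flat top (z = 8) is for the fingertips; ahead (x = 0 to 60) is the part with a blue picture that goes under the bar.
- batten_front (a point): Point on the mount's top at the foot of the batten's far face, mid-width (mount x = 0, z = 8 mm). This face meets the bar when the mount is fully home.
- mount_nose (a point): Middle of the top of the mount's leading (far) edge (mount x = 60, z = 8 mm).
- weight_a_mid (a point): White stone weight block, 90 x 55 x 35 high, standing beside the clamp. Bystander. Point: its centre.
- weight_b_mid (a point): Second white stone weight block, 90 x 55 x 35 high, beside the clamp. Bystander. Point: its centre.
- paste_jar_mid (a point): Lidded paste jar, 60 diameter, 70 high, beside the clamp. Bystander. Point: its centre.
- tape_mid (a point): Yellow ring of tape lying flat, 84 outer diameter, 22 high, beside the clamp. Bystander. Point: its centre.
- paste_brush_mid (a point): Brush lying on the table beyond the far end of the clamp. Bystander. Point: near its middle.
- cup_mid (a point): White cup, 72 diameter, 90 high, off to the left. Bystander. Point: its centre.
- wood_block_mid (a point): Light wood block, 50 cube, off to the right. Bystander. Point: its centre.
Not all that is in view belongs to the job. Of the things shaped like the mount, the white one is meant.

How it is judged:
On the way, in this order (a step that is already met when the one before it is completed fails the run):
1. the print is pressed down on its bed by the fingers, its leading edge still short of the bar (value of joint bed above 0.0035 m and contact force between the fingers and mount above 4 N and x of mount_nose in the frame of clamp below 0.048 m), for 0.05 s.
2. the fingers press the print down while its leading edge passes beneath the bar (value of joint bed above 0.0035 m and contact force between the fingers and mount above 4 N and x of mount_nose in the frame of clamp between 0.052 and 0.095 m), for 0.05 s.
At the end, for the whole second after the job is handed in: The batten's far face is within 5 mm of the bar, both leaf springs are lifted (over 0.08 rad) by the print beneath them, the bed is held down over 2 mm by the print under the bar, and the print lies flat (within 0.06 rad) and still (x of batten_front in the frame of clamp above 0.04 m and value of joint each of leaf_left, leaf_right above 0.08 rad and value of joint bed above 0.002 m and angle between the z axis of mount and the z axis of clamp, either way round below 0.06 rad and linear speed of mount below 0.01 m/s); the robot touches nothing.
It fails at once if the print is gripped or mauled on its way under the bar (fingers on it with over 42 N in all) (contact force between the fingers and mount above 42 N and x of mount_nose in the frame of clamp between 0.055 and 0.095 m).
It fails at once if the print is lifted more than 8 mm above where it lies on the raised bed (z of mount in the frame of clamp above 0.034 m).
It fails at once if the print is tipped (over 0.2 rad) (angle between mount's own z axis and vertical above 0.2 rad).
It fails at once if another thing on the table is moved more than 15 mm (distance of any of weight_a_mid, weight_b_mid, paste_jar_mid, tape_mid, paste_brush_mid, cup_mid, wood_block_mid from where it was at the start of the episode above 0.015 m).
It also fails if it takes over 45 s, if anything falls off the work surface, if the arm or the gripper's body presses on something with over 40 N, if the wrist force passes 120 N, or if a joint passes its speed limit or range.

## Working session

There is one attempt and no reset: what is moved stays moved. The work goes in short steps, Python scripts to look and compute and a tool call to move; the robot and the scene stay as the last step left them, time stands still between calls to the robot, and variables do not carry over. Pictures are saved under pics/ and viewed, about 8 in all and at most 12, crops included, and the job is handed in when it is done.

Besides the shell and the picture viewer there is one more tool, called after "Emit:" in YAML: its name, and indented under it one key for each argument. apply_moves: Moves the arm, as the interface text tells. Its arguments: {"type":"object","properties":{"motion":{"type":"array"}},"required":["motion"]}

```bash
mkdir -p pics; ls
python3 - <<'E'
from station import env
import cv2, numpy as np
s=env.sense(); print(s)
for n in("top","side"):
    p=env.camera(n); cv2.imwrite(f"pics/{n}0.png",p["frame"][:,:,::-1])
    print(n,p["vertical_fov"],p["cx"],p["cy"],np.round(p["world_from_camera"],4).tolist())
    for q in("mount","batten_front","mount_nose","clamp","bar_edge","leaf_tips"):
        print(q,[(np.round(d["at"],4).tolist(),round(d["confidence"],2)) for d in env.spot_in(p,q)][:4])
E
```

```text
pics
{'time': 0.0, 'joint_positions': array([ 1.11247476e+00,  4.94170882e-01,  1.34614727e+00, -4.86847087e-06,
        1.30252510e+00, -9.55253607e-02]), 'qvel': array([-2.87077614e-05,  1.46870027e-03,  2.25516684e-03, -6.64160213e-04,
        8.23249754e-04, -5.95957966e-04]), 'joint_efforts': array([ 6.06282963e-03, -8.82155442e+01, -3.83883905e+01,  3.37867041e-04,
        9.90428205e-03, -4.21207517e-05]), 'ee_pos': array([0.22165629, 0.58398193, 0.23870244]), 'orientation': array([-1.57068172e+00,  1.24533911e-03,  1.20800148e+00]), 'force': array([-0.49852458, -0.22774787,  0.49225621]), 'ft_torque': array([ 0.0478751 ,  0.0336162 , -0.01314446]), 'gripper_width': 0.0853908034715513}
top 54.49976733911295 279.59678846631795 210.46094661830082 [[-0.0232, -0.9981, 0.0578, 0.4723], [-0.9994, 0.0246, 0.0225, -0.008], [-0.0238, -0.0572, -0.9981, 1.2076], [0.0, 0.0, 0.0, 1.0]]
mount [([0.3297, 0.074, 0.0088], 0.81), ([0.5676, -0.056, 0.0352], 0.75), ([0.3276, -0.1396, 0.0114], 0.7)]
batten_front [([0.3294, -0.1411, 0.0091], 0.94), ([0.5673, -0.0561, 0.0324], 0.91), ([0.3343, 0.075
[... 400 characters left out ...]
0.77)]
side 42.04226620343529 281.69018851486857 210.41109836796235 [[0.9337, 0.2027, -0.2951, 0.9765], [0.3579, -0.5446, 0.7585, -1.1199], [-0.007, -0.8138, -0.581, 0.9493], [0.0, 0.0, 0.0, 1.0]]
mount [([0.5691, -0.0621, 0.0353], 0.72), ([0.3359, -0.1546, 0.0066], 0.68), ([0.34, 0.0635, 0.0046], 0.58)]
batten_front [([0.3353, 0.0634, 0.01], 0.8), ([0.5715, -0.0677, 0.034], 0.73), ([0.3284, -0.149, 0.0111], 0.64)]
mount_nose [([0.3351, 0.0682, 0.008], 0.65), ([0.3377, -0.1499, 0.0095], 0.63), ([0.5732, -0.0639, 0.0338], 0.59)]
clamp [([0.6464, -0.1086, 0.0233], 0.64)]
bar_edge [([0.6412, -0.1086, 0.0267], 0.67)]
leaf_tips [([0.6421, -0.0995, 0.0286], 0.91), ([0.7054, 0.0462, 0.0473], 0.34)]
```

View pics/top0.png

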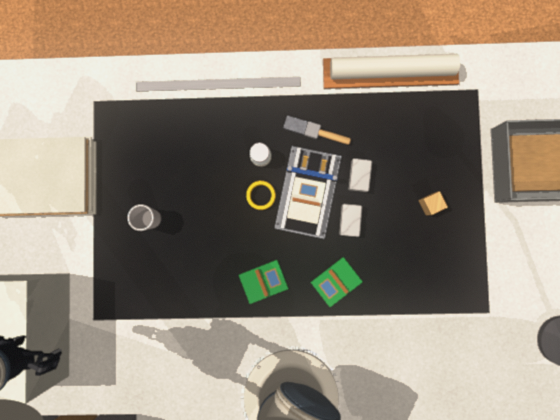

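View pics/side0.png

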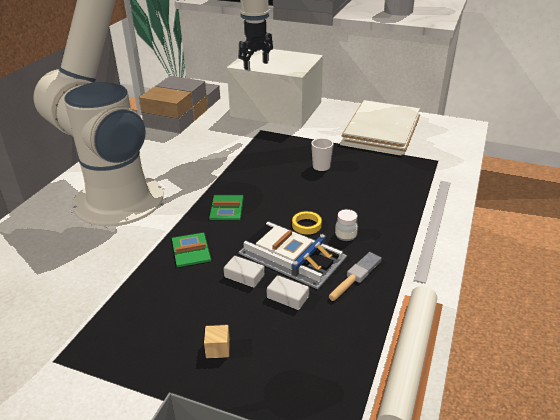

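The top view shows three mount-shaped things. The white one is in the clamp at (307,200), and the green ones are at (264,282) and (337,282), so I choose the white one. The clamp is slightly yawed, with the bar at about (314,172). I'll check this in one close crop.

Run:
```python
import cv2
a=cv2.imread("pics/top0.png")[140:245,250:385]
cv2.imwrite("pics/crop0.png",cv2.resize(a,None,fx=5.6,fy=5.6,interpolation=cv2.INTER_CUBIC))
```

```text
(no output)
```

View pics/crop0.png

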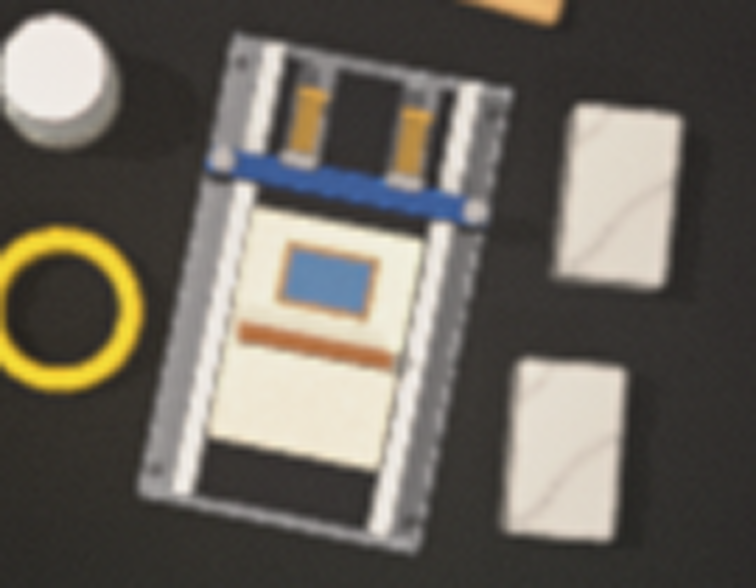

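The crop shows the white mount with its brown batten and blue picture, between the rails:
- **Mount corners (crop px):** about (253,205), (425,240), (378,470) and (207,437).
- **Base plate corners (crop px):** about (235,35), (512,92), (418,552) and (138,495).

```bash
cat > h.py <<'E'
import numpy as np
def ray(p,uv,z):
    T=np.array(p["world_from_camera"]);f=210/np.tan(np.radians(p["vertical_fov"])/2)
    d=T[:3,:3]@np.array([(uv[0]-p["cx"])/f,(uv[1]-p["cy"])/f,1]);o=T[:3,3]
    return o+d*(z-o[2])/d[2]
E
python3 - <<'E'
from station import env
from h import *
from scipy.spatial.transform import Rotation as R
p=env.camera("top")
def fit(px,z,L,W):
    P=np.array([ray(p,(u/5.6+250-.4,v/5.6+140-.4),z)[:2] for u,v in px]) # TL,TR,BR,BL
    c=P.mean(0);d=(P[0]+P[1]-P[2]-P[3])/2;w=(P[0]+P[3]-P[1]-P[2])/2
    print("c",c.round(4),"L",np.linalg.norm(d).round(4),"W",np.linalg.norm(w).round(4),"yaw",np.arctan2(d[1],d[0]).round(4),np.arctan2(-w[0],w[1]).round(4)); return c,np.arctan2(d[1],d[0])
cc,a=fit([(235,35),(512,92),(418,552),(138,495)],.008,.25,.15)
cm,b=fit([(253,205),(425,240),(378,470),(207,437)],.034,.12,.09)
e=np.array([np.cos(a),np.sin(a)]);n=np.array([-e[1],e[0]])
print("mount in clamp",(cm-cc)@e,(cm-cc)@n)
for q in("weight_a_mid","paste_jar_mid","tape_mid"): print(q,[(np.round(d["at"],3).tolist(),round(d["confidence"],2)) for d in env.spot_in(p,q)][:3])
s=env.sense();M=R.from_euler("xyz",s["orientation"]).as_matrix();print(M.round(3))
E
```

```text
c [ 0.5949 -0.0654] L 0.2486 W 0.1496 yaw -0.2307 -0.2288
c [ 0.5688 -0.0584] L 0.1217 W 0.0899 yaw -0.2246 -0.2219
mount in clamp -0.02693450294932964 0.000888275747757217
weight_a_mid [([0.637, -0.215, 0.036], 0.63)]
paste_jar_mid [([0.698, 0.069, 0.073], 0.58)]
tape_mid [([0.587, 0.073, 0.02], 0.87)]
[[ 0.355 -0.    -0.935]
 [ 0.935  0.     0.355]
 [ 0.    -1.     0.   ]]
```

The sizes agree with the spec: plate 249×150 mm, mount 122×90 mm, yaw about -0.23. The mount centre is at clamp x≈-27 mm, so its nose is at 33 mm. I'll press with fingers 40 % open, astride the centre line just behind the batten. First I travel there at height.

Emit:
apply_moves:
  motion: [0, -0.0213, 0, -0.833, 0, -0.875, 40, 0, -0.0213, 0, -0.833, 0, -0.875, 40, 0, -0.0213, 0, -0.833, 0, -0.875, 40, 0, -0.0213, 0, -0.833, 0, -0.875, 40, 0, -0.0213, 0, -0.833, 0, -0.875, 40, 0, -0.0213, 0, -0.833, 0, -0.875, 40, 0, -0.0213, 0, -0.833, 0, -0.875, 40, 0, -0.0213, 0, -0.833, 0, -0.875, 40, 0, -0.0213, 0, -0.833, 0, -0.875, 40, 0, -0.0213, 0, -0.833, 0, -0.875, 40, 0, -0.0213, 0, -0.833, 0, -0.875, 40, 0, -0.0213, 0, -0.833, 0, -0.875, 40]

```text
time: 1.9
ee_pos: [0.3785, 0.2578, 0.2394]
orientation: [-1.571, -0.0, 1.341]
force: [0.4, 1.0, 0.4]
gripper_width: 0.0342
```

```bash
cat >> h.py <<'E'
from scipy.spatial.transform import Rotation as R
A=-0.229;CC=np.array([.5949,-.0654]);E_=np.array([np.cos(A),np.sin(A)]);N_=np.array([-E_[1],E_[0]])
def st(env,goal=None):   # goal: clamp x, y, world z of the TCP
    s=env.sense();M=R.from_euler("xyz",s["orientation"]).as_matrix();q=s["ee_pos"];d=q[:2]-CC
    print("t %.2f"%s["time"],"tcp clamp x,y,z mm",np.round([1e3*d@E_,1e3*d@N_,1e3*q[2]],1),"F clamp",np.round([s["force"][:2]@E_,s["force"][:2]@N_,s["force"][2]],1),"w",s["gripper_width"].round(4))
    if goal is not None:
        g=np.r_[CC+goal[0]*E_+goal[1]*N_,goal[2]];D=np.c_[N_[0],0,-E_[0]],
        T=np.array([[N_[0],0,-E_[0]],[N_[1],0,-E_[1]],[0,-1,0]])
        print("shift",(M.T@(g-q)/.3).round(4),"turn",((R.from_matrix(M.T@T)).as_rotvec()/2/np.pi).round(4))
E
python3 -c "
from station import env;from h import *
st(env,(-.055,0,.239))"
```

```text
Traceback (most recent call last):
  File "h.py", line 10, in st
    print("t %.2f"%s["time"],"tcp clamp x,y,z mm",np.round([1e3*d@E_,1e3*d@N_,1e3*q[2]],1),"F clamp",np.round([s["force"][:2]@E_,s["force"][:2]@N_,s["force"][2]],1),"w",s["gripper_width"].round(4))
                                                                                                                                                                         ^^^^^^^^^^^^^^^^^^^^^^^^
AttributeError: 'float' object has no attribute 'round'
```

```bash
sed -i 's/s\["gripper_width"\].round(4)/round(s["gripper_width"],4)/; s/D=np.c_.*$//' h.py
python3 -c "
from station import env;from h import *
st(env,(-.055,0,.239))"
```

```text
t 1.90 tcp clamp x,y,z mm [-284.1  265.6  239.4] F clamp [0.2 1.1 0.4] w 0.0342
shift [-0.8849  0.001  -0.7641] turn [ 0.     -0.0001  0.0001]
```

Emit:
apply_moves:
  motion: [0, 0, 0, -0.885, 0, -0.764, 40, 0, 0, 0, -0.885, 0, -0.764, 40, 0, 0, 0, -0.885, 0, -0.764, 40, 0, 0, 0, -0.885, 0, -0.764, 40, 0, 0, 0, -0.885, 0, -0.764, 40, 0, 0, 0, -0.885, 0, -0.764, 40, 0, 0, 0, -0.885, 0, -0.764, 40, 0, 0, 0, -0.885, 0, -0.764, 40, 0, 0, 0, -0.885, 0, -0.764, 40, 0, 0, 0, -0.885, 0, -0.764, 40, 0, 0, 0, -0.885, 0.4, -0.764, 40, 0, 0, 0, -0.885, 0.4, -0.764, 40]

```text
time: 2.9
ee_pos: [0.5433, -0.0521, 0.1566]
orientation: [-1.576, -0.0, 1.343]
force: [1.3, -0.9, -1.5]
gripper_width: 0.0339
```

```bash
python3 -c "
from station import env;from h import *
st(env,(-.055,0,.06))"
```

```text
t 2.90 tcp clamp x,y,z mm [-53.3   1.3 156.6] F clamp [ 1.4 -0.6 -1.5] w 0.0339
shift [-0.0043  0.3218  0.0073] turn [0.0008 0.0002 0.0001]
```

Emit:
apply_moves:
  motion: [0, 0, 0, 0, 0.1, 0, 40, 0, 0, 0, 0, 0.2, 0, 40, 0, 0, 0, 0, 0.3, 0, 40, 0, 0, 0, 0, 0.32, 0, 40, 0, 0, 0, 0, 0.32, 0, 40]

```text
time: 3.32
ee_pos: [0.5404, -0.0515, 0.0586]
orientation: [-1.567, -0.0, 1.344]
force: [-1.2, 0.6, -0.6]
gripper_width: 0.0341
```

Run:
```python
from station import env;from h import *
import cv2
st(env,(-.055,0,.04))
p=env.camera("side");cv2.imwrite("pics/s1.png",cv2.resize(p["frame"][190:310,210:370,::-1],None,fx=5,fy=5,interpolation=2))
```

```text
t 3.32 tcp clamp x,y,z mm [-56.2   1.2  58.6] F clamp [-1.3  0.3 -0.6] w 0.0341
shift [-0.004   0.0618 -0.0043] turn [-0.0006  0.0003  0.    ]
```

View pics/s1.png

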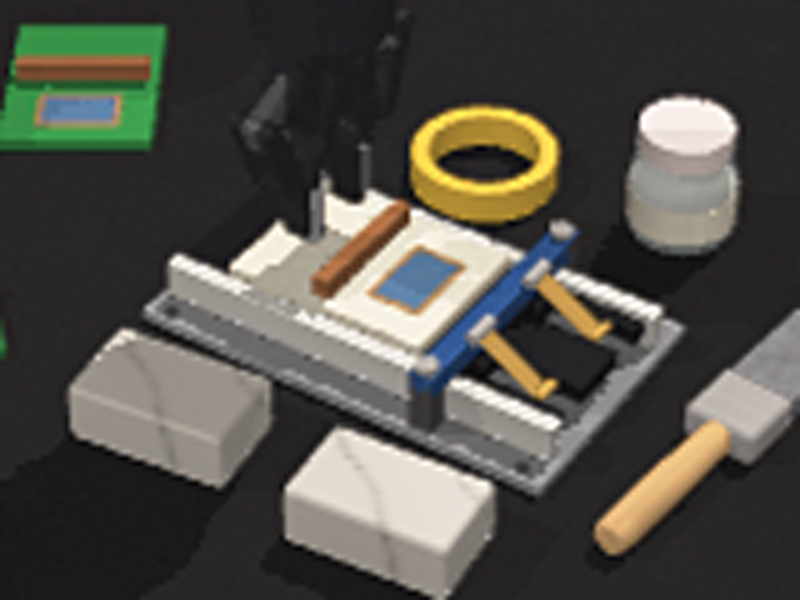

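The tips (315,235 and 365,185 in the crop) hang over the bare board behind the batten, between the rails. Now I go down gently.

Emit:
apply_moves:
  motion: [0, 0, 0, -0.003, 0.03, 0, 40, 0, 0, 0, -0.003, 0.05, 0, 40, 0, 0, 0, -0.003, 0.055, 0, 40, 0, 0, 0, -0.003, 0.06, 0, 40, 0, 0, 0, -0.003, 0.06, 0, 40, 0, 0, 0, -0.003, 0.06, 0, 40]

```text
time: 3.87
ee_pos: [0.5414, -0.054, 0.0423]
orientation: [-1.571, -0.0, 1.342]
force: [-0.5, 0.1, 0.1]
gripper_width: 0.0342
```

Emit:
apply_moves:
  motion: [0, 0, 0, 0, 0.006, 0, 40, 0, 0, 0, 0, 0.01, 0, 40, 0, 0, 0, 0, 0.01, 0, 40, 0, 0, 0, 0, 0.01, 0, 40]

```text
time: 4.2
ee_pos: [0.5416, -0.0541, 0.0392]
orientation: [-1.572, 0.0, 1.342]
force: [-0.3, 0.7, 5.5]
gripper_width: 0.034
```

Emit:
apply_moves:
  motion: [0, 0, 0, 0, 0.007, 0, 40, 0, 0, 0, 0, 0.013, 0, 40, 0, 0, 0, 0, 0.017, 0, 40, 0, 0, 0, 0, 0.017, 0, 40, 0, 0, 0, 0, 0.017, 0, 40]

```text
time: 4.62
ee_pos: [0.5416, -0.054, 0.0342]
orientation: [-1.572, 0.0, 1.342]
force: [-0.8, -0.1, 9.2]
gripper_width: 0.0342
```

```bash
python3 -c "
from station import env;from h import *
st(env,(-.055,0,.033))"
```

```text
t 4.62 tcp clamp x,y,z mm [-54.5  -1.   34.2] F clamp [-0.8 -0.3  9.2] w 0.0342
shift [0.0034 0.0039 0.0018] turn [ 0.0001  0.     -0.    ]
```

Bed is down by about 6 mm at 9 N. I press slightly more and slide slowly.

Emit:
apply_moves:
  motion: [0, 0, 0, 0.002, 0.004, 0, 40, 0, 0, 0, 0.002, 0.004, -0.01, 40, 0, 0, 0, 0.002, 0.004, -0.02, 40, 0, 0, 0, 0.002, 0.004, -0.03, 40, 0, 0, 0, 0.002, 0.004, -0.04, 40, 0, 0, 0, 0.002, 0.004, -0.05, 40, 0, 0, 0, 0.002, 0.004, -0.06, 40, 0, 0, 0, 0.002, 0.004, -0.06, 40]

```text
time: 5.28
ee_pos: [0.5555, -0.0566, 0.033]
orientation: [-1.564, 0.0, 1.342]
force: [-21.1, 3.8, 30.1]
gripper_width: 0.0342
```

Run:
```python
from station import env;from h import *
import cv2
st(env)
p=env.camera("side");cv2.imwrite("pics/s2.png",cv2.resize(p["frame"][210:300,230:350,::-1],None,fx=6,fy=6,interpolation=2))
```

```text
t 5.28 tcp clamp x,y,z mm [-40.4  -0.4  33. ] F clamp [-21.4  -1.1  30.1] w 0.0342
```

View pics/s2.png

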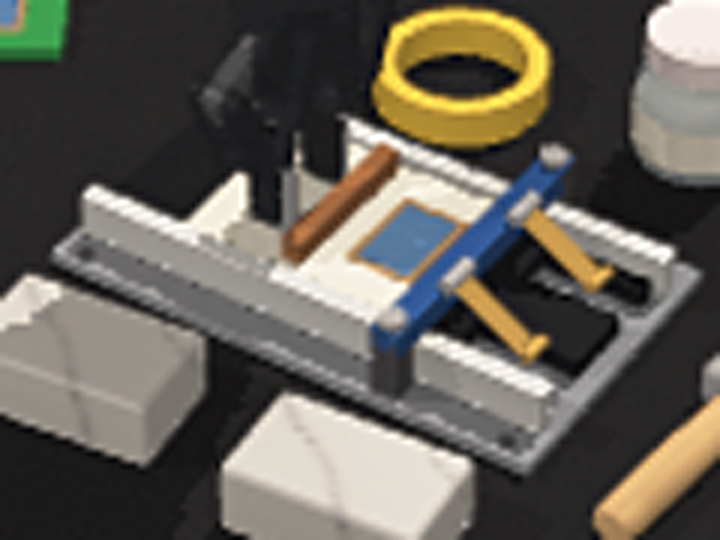

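The board is now close to the bar, with the bar at (480,240) and the tips just behind the batten. The force is high (30 N down, 21 N back), so the bed is bottomed. I ease off 1 mm before going under.

Emit:
apply_moves:
  motion: [0, 0, 0, 0, -0.0035, 0.006, 40, 0, 0, 0, 0, -0.0035, 0.006, 40, 0, 0, 0, 0, -0.0035, 0.006, 40]

```text
time: 5.58
ee_pos: [0.5558, -0.0567, 0.0338]
orientation: [-1.568, 0.0, 1.342]
force: [-7.4, 2.3, 9.3]
gripper_width: 0.0341
```

Run:
```python
from station import env;from h import *
import cv2
st(env)
p=env.camera("top");cv2.imwrite("pics/t2.png",cv2.resize(p["frame"][145:240,270:355,::-1],None,fx=6,fy=6,interpolation=2))
for q in("batten_front","mount_nose"):
  for c in (p,):
    for d in env.spot_in(c,q)[:4]:
        v=np.array(d["at"]);print(q,((v[:2]-CC)@E_).round(4),v.round(3),round(d["confidence"],2))
```

```text
t 5.58 tcp clamp x,y,z mm [-40.1  -0.4  33.8] F clamp [-7.7  0.6  9.3] w 0.0341
```

View pics/t2.png

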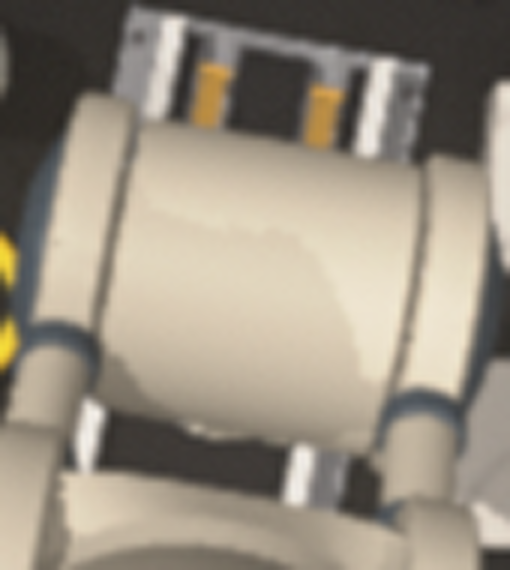

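The top view is now blocked by the arm. I'll track the batten's colour in the side view instead.

```bash
cat >> h.py <<'E'
import cv2
def batten(p,f,z):
    h=cv2.cvtColor(f,cv2.COLOR_RGB2HSV);m=cv2.inRange(h,(4,110,60),(14,255,255))
    n,l,s,c=cv2.connectedComponentsWithStats(m[215:280,255:315])
    k=1+np.argmax(s[1:,4]);uv=c[k]+[255,215];v=ray(p,uv,z);d=v[:2]-CC
    print("batten px",uv.round(1),"area",s[k,4],"clamp x,y mm",(1e3*d@E_).round(1),(1e3*d@N_).round(1))
E
python3 - <<'E'
from station import env;from h import *
p=env.camera("side")
for n,z in(("side0",.043),):batten(p,cv2.imread(f"pics/{n}.png")[:,:,::-1].copy(),z)
batten(p,p["frame"],.036)
E
```

```text
batten px [281.9 239.2] area 118 clamp x,y mm -31.4 -1.4
batten px [286.1 243.2] area 124 clamp x,y mm -17.6 -2.1
```

Emit:
apply_moves:
  motion: [0, 0, 0, 0, 0.0005, -0.01, 40, 0, 0, 0, 0, 0.0005, -0.016, 40, 0, 0, 0, 0, 0.0005, -0.022, 40, 0, 0, 0, 0, 0.0005, -0.028, 40]

```text
time: 6.12
ee_pos: [0.564, -0.0586, 0.0335]
orientation: [-1.568, 0.0, 1.342]
force: [-7.3, 1.5, 10.3]
gripper_width: 0.0341
```

Run:
```python
from station import env;from h import *
st(env)
p=env.camera("side");batten(p,p["frame"],.036)
```

```text
t 6.12 tcp clamp x,y,z mm [-31.6  -0.4  33.5] F clamp [-7.5 -0.2 10.3] w 0.0341
batten px [287.2 243.9] area 115 clamp x,y mm -13.6 -2.8
```

Emit:
apply_moves:
  motion: [0, 0, 0, 0, 0.0005, -0.007, 40, 0, 0, 0, 0, 0.0005, -0.014, 40, 0, 0, 0, 0, 0.0005, -0.021, 40, 0, 0, 0, 0, 0.0005, -0.028, 40]

```text
time: 6.5
ee_pos: [0.5721, -0.0605, 0.0333]
orientation: [-1.568, 0.0, 1.342]
force: [-8.0, 2.6, 10.1]
gripper_width: 0.0341
```

Run:
```python
from station import env;from h import *
st(env)
p=env.camera("side");batten(p,p["frame"],.036)
cv2.imwrite("pics/s3.png",cv2.resize(p["frame"][210:300,240:340,::-1],None,fx=6,fy=6,interpolation=2))
```

```text
t 6.50 tcp clamp x,y,z mm [-23.3  -0.4  33.3] F clamp [-8.3  0.7 10.1] w 0.0341
batten px [289.9 245. ] area 124 clamp x,y mm -5.1 -2.6
```

View pics/s3.png

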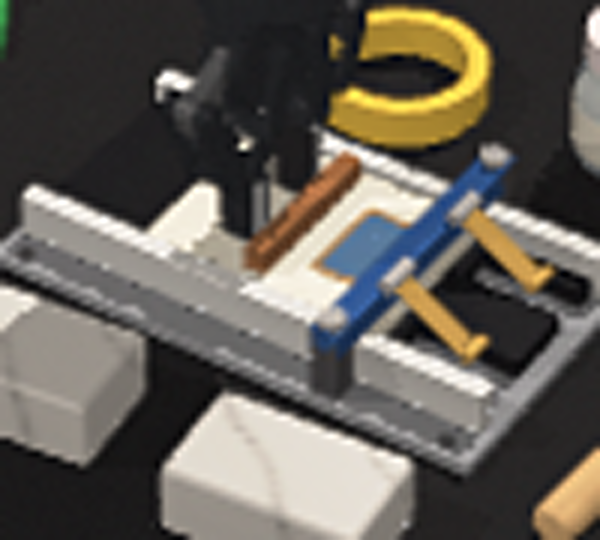

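The batten is at clamp x≈-5, so the nose is at about 60 and emerging under the bar at (430,250), with 10 N down. I continue.

Emit:
apply_moves:
  motion: [0, 0, 0, 0, 0.0005, -0.008, 40, 0, 0, 0, 0, 0.0005, -0.016, 40, 0, 0, 0, 0, 0.0005, -0.024, 40, 0, 0, 0, 0, 0.0005, -0.032, 40, 0, 0, 0, 0, 0.0005, -0.04, 40, 0, 0, 0, 0, 0.0005, -0.048, 40, 0, 0, 0, 0, 0.0005, -0.056, 40, 0, 0, 0, 0, 0.0005, -0.064, 40]

```text
time: 7.22
ee_pos: [0.5909, -0.0649, 0.0332]
orientation: [-1.568, 0.0, 1.342]
force: [-8.3, 2.0, 10.1]
gripper_width: 0.0343
```

Run:
```python
from station import env;from h import *
st(env)
p=env.camera("side");batten(p,p["frame"],.036)
```

```text
t 7.22 tcp clamp x,y,z mm [-4.  -0.4 33.2] F clamp [-8.5  0.1 10.1] w 0.0343
batten px [296.1 247.8] area 126 clamp x,y mm 14.7 -3.4
```

Emit:
apply_moves:
  motion: [0, 0, 0, 0, 0.0005, -0.008, 40, 0, 0, 0, 0, 0.0005, -0.016, 40, 0, 0, 0, 0, 0.0005, -0.024, 40, 0, 0, 0, 0, 0.0005, -0.032, 40, 0, 0, 0, 0, 0.0005, -0.04, 40, 0, 0, 0, 0, 0.0005, -0.048, 40, 0, 0, 0, 0, 0.0005, -0.056, 40, 0, 0, 0, 0, 0.0005, -0.064, 40]

```text
time: 7.93
ee_pos: [0.6063, -0.0684, 0.033]
orientation: [-1.562, 0.0, 1.342]
force: [-25.0, 6.3, 28.3]
gripper_width: 0.0342
```

Run:
```python
from station import env;from h import *
st(env)
p=env.camera("side");batten(p,p["frame"],.036)
cv2.imwrite("pics/s4.png",cv2.resize(p["frame"][210:300,240:340,::-1],None,fx=6,fy=6,interpolation=2))
```

```text
t 7.93 tcp clamp x,y,z mm [11.8 -0.3 33. ] F clamp [-25.8   0.5  28.3] w 0.0342
batten px [301.1 249.7] area 125 clamp x,y mm 30.1 -2.9
```

View pics/s4.png

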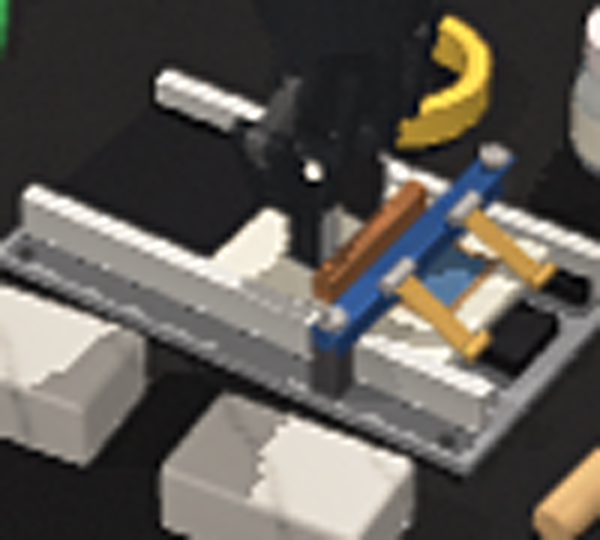

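The leaves have engaged, with the nose at about 95. The force has risen to 38 N, so I ease the downward press before the last 10 mm.

Emit:
apply_moves:
  motion: [0, 0, 0, 0, -0.003, 0, 40, 0, 0, 0, 0, -0.003, 0, 40]

```text
time: 8.15
ee_pos: [0.6084, -0.0689, 0.0337]
orientation: [-1.566, 0.0, 1.342]
force: [-12.4, 2.7, 7.1]
gripper_width: 0.0343
```

Run:
```python
from station import env;from h import *
st(env)
p=env.camera("side");batten(p,p["frame"],.036)
```

```text
t 8.15 tcp clamp x,y,z mm [14.  -0.3 33.7] F clamp [-12.7  -0.2   7.1] w 0.0343
batten px [301.8 249.5] area 112 clamp x,y mm 31.1 -1.3
```

Emit:
apply_moves:
  motion: [0, 0, 0, 0, 0, -0.006, 40, 0, 0, 0, 0, 0, -0.012, 40, 0, 0, 0, 0, 0, -0.018, 40, 0, 0, 0, 0, 0, -0.018, 40]

```text
time: 8.53
ee_pos: [0.6144, -0.0703, 0.0336]
orientation: [-1.567, 0.0, 1.342]
force: [-8.3, 2.3, 6.7]
gripper_width: 0.0341
```

Run:
```python
from station import env;from h import *
st(env)
p=env.camera("side");batten(p,p["frame"],.036)
```

```text
t 8.53 tcp clamp x,y,z mm [20.1 -0.4 33.6] F clamp [-8.6  0.4  6.7] w 0.0341
batten px [303.1 249.4] area 69 clamp x,y mm 33.8 1.2
```

Emit:
apply_moves:
  motion: [0, 0, 0, 0, 0, -0.006, 40, 0, 0, 0, 0, 0, -0.012, 40, 0, 0, 0, 0, 0, -0.012, 40]

```text
time: 8.83
ee_pos: [0.6175, -0.071, 0.0335]
orientation: [-1.566, 0.0, 1.342]
force: [-11.5, 2.6, 7.8]
gripper_width: 0.0341
```

Run:
```python
from station import env;from h import *
st(env)
p=env.camera("side");batten(p,p["frame"],.036)
cv2.imwrite("pics/s5.png",cv2.resize(p["frame"][210:300,240:340,::-1],None,fx=6,fy=6,interpolation=2))
```

```text
t 8.83 tcp clamp x,y,z mm [23.2 -0.4 33.5] F clamp [-11.8  -0.1   7.8] w 0.0341
batten px [304.1 249.3] area 36 clamp x,y mm 35.6 2.8
```

View pics/s5.png

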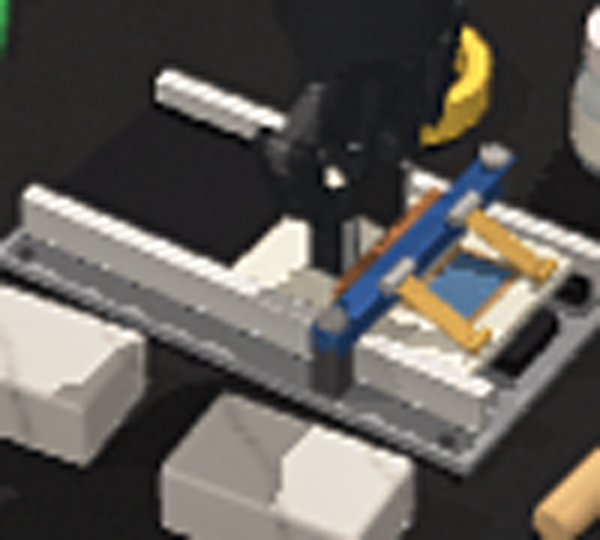

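The batten is almost touching the bar and both leaves lie on the board. I push until the force shows contact.

Emit:
apply_moves:
  motion: [0, 0, 0, 0, 0, -0.005, 40, 0, 0, 0, 0, 0, -0.01, 40, 0, 0, 0, 0, 0, -0.01, 40]

```text
time: 9.13
ee_pos: [0.6176, -0.071, 0.0332]
orientation: [-1.56, 0.0, 1.342]
force: [-24.5, 6.0, 18.0]
gripper_width: 0.0344
```

Emit:
apply_moves:
  motion: [0, 0, 0, 0, 0, -0.005, 40, 0, 0, 0, 0, 0, -0.01, 40, 0, 0, 0, 0, 0, -0.01, 40]

```text
time: 9.38
ee_pos: [0.6177, -0.0711, 0.0331]
orientation: [-1.555, 0.0, 1.342]
force: [-40.9, 8.4, 32.2]
gripper_width: 0.0345
```

Run:
```python
from station import env;from h import *
st(env)
```

```text
t 9.38 tcp clamp x,y,z mm [23.4 -0.4 33.1] F clamp [-41.8  -1.1  32.2] w 0.0345
```

It is at a hard stop: the TCP stays put while the force rises to 42 N. I unload the push, then lift straight up slowly and away.

Emit:
apply_moves:
  motion: [0, 0, 0, 0, 0, 0.01, 40, 0, 0, 0, 0, 0, 0.018, 40, 0, 0, 0, 0, -0.01, 0.018, 40, 0, 0, 0, 0, -0.03, 0.018, 40, 0, 0, 0, 0, -0.06, 0.02, 40, 0, 0, 0, 0, -0.15, 0.02, 40, 0, 0, 0, 0, -0.28, 0.02, 40, 0, 0, 0, 0, -0.4, 0.1, 40, 0, 0, 0, 0, -0.5, 0.3, 40, 0, 0, 0, 0, -0.5, 0.45, 40, 0, 0, 0, 0, -0.5, 0.6, 40, 0, 0, 0, 0, -0.5, 0.6, 40]

```text
time: 10.38
ee_pos: [0.4473, -0.0314, 0.1847]
orientation: [-1.571, -0.0, 1.342]
force: [0.9, 0.3, 0.4]
gripper_width: 0.0344
```

Run:
```python
from station import env;from h import *
st(env)
p=env.camera("side");q=env.camera("top")
c=lambda f,a,b,w,h:cv2.resize(f[a:a+h,b:b+w,::-1],(400,400),interpolation=2)
cv2.imwrite("pics/s6.png",np.hstack([c(p["frame"],210,245,90,90),c(q["frame"],145,265,95,95)]))
```

```text
t 10.38 tcp clamp x,y,z mm [-151.4   -0.4  184.7] F clamp [0.8 0.5 0.4] w 0.0344
```

View pics/s6.png

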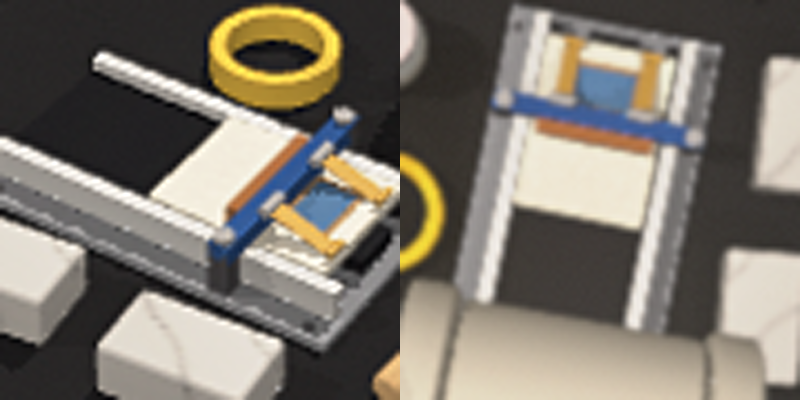

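Both views show the batten against the bar, the board under both leaves, and the robot clear. I'll do one number check on the rear edge (it should be at clamp x = -15), then hand in.

Run:
```python
from station import env;from h import *
p=env.camera("top");v=ray(p,(178/4.21+265-.4,208/4.21+145-.4),.030);x=(v[:2]-CC)@E_
print("rear edge mm",1e3*x,"moved bystanders?")
if x>-.021: env.hand_in();print("handed in")
```

```text
rear edge mm -9.313371691021551 moved bystanders?
the job is handed in; nothing more can be done
handed in
```

I pressed the white print down on its bed with the fingertips and slid it under the bar and both leaf springs until the batten hit the bar. Then I unloaded the push, lifted straight off and handed the job in at about 10.5 s. `hand_in()` gives no verdict.

**Forces:** I pressed at about 7 to 10 N for most of the slide.
- The force reached about 37 N in all just before the nose entered the bar, and about 38 N when the leaves engaged at nose ≈ 95 mm. I eased off both times; the second is close to the 42 N limit.
- In the final push against the stop the reading was about 53 N in all. The 42 N limit should no longer have applied there, because the nose was past 95 mm by then.

**Last checks:**
- **Hard stop:** the TCP stayed put while the push force rose to 42 N, so the batten was up against the bar.
- **Pictures after release:** both views show the batten at the bar and the board lying flat with both leaves on top of it. The side objects in view appear unmoved, and the wrist reads about 1 N.
- **Disagreement:** the rear edge measured -9 mm in clamp x, where -15 mm was expected. My position came from a coarse pixel reading, so I put the 6 mm down to that; it doesn't suggest the print is short of the bar.
- **Not measured:** I did not read the bed and leaf joint values directly, nor measure the other objects' positions afterwards.

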